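Vent a sealed food keeper with its lid key, then break the lid free and hold it ajar

ROBOT

A 7-joint arm with a two-finger parallel gripper is mounted at the origin on a cart in front of the work surface, level with it; the furniture and walls round the work are solid. World frame = base frame: x ahead of the robot, y to its left, z up, the work surface at z = 0. Lengths are in m, angles in degrees, forces in N, time in s.
With the tool pointing down it reaches from about 0.425 to 0.95 m from the base axis. Payload 4.7 kg.
Tool frame: the origin (TCP) lies midway between the tips of the shut fingers; the grasp point (between the pads) lies 19 mm behind it (arm.tcp_to_grasp is the z of the grasp point in the tool frame, in m); z points along the fingers, y is the line along which they close (so a half turn about z gives the same grasp; the last joint's range is limited). The gripper opens to 87 mm and grips with 3 to 60 N. Pads are 19 mm wide; open, the fingers measure 117 mm over their backs; the gripper's body (75 mm by 190 mm) begins 51 mm behind the grasp point.
Start: joints at [-72.932, 26.849, -2.785, 87.806, 1.381, 65.374, -4.715], TCP at [0.217, 0.639, 0.223] pointing down, gripper open.
Joint ranges: [-148.3, 148.3], [-19.14, 114.17], [-79.39, 73.82], [5.75, 140.21], [-59.74, 239.74], [12.07, 113.84], [-152.46, 152.46]. Speed limits (degrees/s): [147.25, 147.25, 180, 180, 180, 180, 180].

INTERFACE

Orientations are given as [roll, pitch, yaw] about the fixed x, y, z axes, in that order (R = Rz(yaw) Ry(pitch) Rx(roll)).
In Python, from rig import arm gives the robot as it stands. Calls block until the motion is done:
- arm.move_pose(position, orientation): joint-space move of the TCP to a pose.
- arm.line_to(position, speed=0.15, rotation=None): straight line of the TCP; rotation=None keeps the orientation; speed is the mean speed in m/s.
- arm.movej(angles): joint-space move.
- arm.move_gripper(opening): finger opening in m; the grip force is fixed at half the most; returns when the fingers have stopped.
- arm.dwell(seconds).
- arm.ik(position, orientation): joint angles nearest the present ones, or None.
- arm.state(): the state.
- arm.read_camera(name): name is "scene" or "top" or "wrist"; returns the picture (384x512x3 uint8, blue, green, red); there is no depth.
- arm.camera_info(name): a dict with "camera_matrix" (3x3 intrinsics, pixels), "k1" (the pictures are not rectified: a ray, as slopes to the right and down, at radius r is drawn at 1 + k1 r^2 times it, then the intrinsics apply), "xyz" and "rotation" of the camera in the world; the wrist camera has in their place "tool_from_camera" (4x4, takes a point from camera to tool coordinates, whose origin is the TCP and whose axes are the flange's). Camera axes: x right, y up, looking along -z (the intrinsics and any distortion apply to the point x, -y, -z); pixel columns grow to the right and rows downward; lengths in m; the calibration is good to about 2 mm. A picture is of the moment at which its call begins: read the wrist's pose just before it. camera_info takes no time and is no camera call.
A pose or a line that the arm cannot do raises arm.Unreachable and nothing moves.
- arm.hand_in(): hands the job in; it is judged then, once.
The state is a dict: "time": time; "joints": joint angles; "qd": joint speeds; "joint_torque": joint torques, N m; "tcp_pos": TCP position; "ee_rot": TCP orientation; "wrist_force": force on the tool from outside, world axes, zero at the start; "wrist_torque": the same for the moment, N m; "opening": finger opening in m; "grasp_force": force on a finger pad.
Only numpy, scipy, OpenCV 4.12 (cv2) and the standard library are available. Lean on these libraries where they do the work, as an engineer would, in place of code of your own. Each camera call takes 0.05 s, during which the arm holds its last target. There are 200 camera calls.

TASK

Take the lid key from its wooden stand and press its tip fully down into the vent of the food keeper's lid that is nearer to you, then into the farther one. Then catch the key's hook under the wire bail at the edge of the lid, pull up until the sticky seal breaks, and hold the lid only slightly open, the edge at the bail about two centimetres up, without flinging it wide. Finish still holding the key with the lid hanging steady on its hook; touch the keeper with the key alone and leave the spice jar, jam jar and mug where they are.

Things in the scene. Friction and masses are not known exactly. Their poses are not given: they have to be found in the camera images.
- keeper: Low white box 100 (x) x 140 (y) x 50 mm with a flat grey lid, fixed to the worktop. Origin: centre of its underside. It stands sideways: -x points to its front with the bail (to the robot's right), +x to its hinge side (left), +y towards the robot. Lid 106 x 146 mm, its top 59 mm high, hinge line parallel to y at x = +53 mm, z = 54 mm.
- lid (a joint): Opening angle of the lid, rad: 0 shut, grows as the bail edge rises (0.2 = 21 mm). The seal holds it shut: the bail takes 12 to 15 N upward at the very start; after about 5 mm of lift there the seal lets go with a slight kick and only the lid's weight remains (about 1 N at the bail). Let go from a small gap, the lid drops back onto the broken seal, about 0.07 rad ajar.
- bail (a point): Middle of the bail: a round steel bar 6 mm thick, 62 mm long inside, level, parallel to keeper y, 23 mm in front of the lid's front edge (26 mm before the box wall), 58 mm high when shut, nothing below it. On the bar's centre line; moves with the lid (129 mm from the hinge line). Axes as the lid's (as the keeper's when shut).
- vent_near_mouth (a point): Centre of the mouth of the near vent (+y side of the keeper, 34 mm from the middle, nearer to the robot): a steel collar on the lid, inner diameter 18 mm, mouth 10 mm above the lid's surface (69 mm over the worktop). The sprung plunger's top lies 4.5 mm below the mouth at rest and goes down 4 mm.
- vent_far_mouth (a point): The same for the far vent (-y side of the keeper).
- vent_near (a joint): How far the near plunger is pressed, m: 0 at rest, 0.004 fully down (about 4 N); springs back.
- vent_far (a joint): The same for the far plunger.
- key: Lid key, 104 mm tall, 0.12 kg, upright in the stand, hook to the left. Origin: centre of the flat lower end of its tip, z up. Steel stem 8 mm thick to z = 46 mm; black handle above to 104 mm, 14 mm thick along y, 26 mm wide along x: grip across the 14 mm at z = 76 mm. Hook: 6 mm bar leaving the stem at z = 22 mm along +x, turned up at x = 26 mm to end at z = 36 mm; seat 19 mm wide between.
- hook (a point): Middle of the hook's seat on the key: 13.5 mm along the key's +x from the stem axis and 25 mm above the tip (upper face of the hook bar).
- stand: Wooden block 66 x 56 x 26 mm, fixed to the worktop, origin under its centre; the key's tip stands loosely in its 17 mm deep bore (floor at 9 mm, 1 mm play). Lift the key straight up.
- spice: Spice jar with black cap, 40 mm in diameter, 105 mm tall, bystander. Origin at the centre of its underside.
- jam: Jam jar with white lid, 65 mm in diameter, 94 mm tall, bystander. Origin at the centre of its underside.
- mug: Cream mug standing upside down, 85 mm in diameter, 72 mm tall, bystander. Origin at the centre of its underside.

How it is judged (in metres and radians):
On the way, in this order (a step that is already met when the one before it is completed fails the run):
1. the near vent is pressed down with the held key (value of joint vent_near above 0.003 m and contact force between key and keeper above 0.5 N and contact force between the fingers and key above 1 N), for 0.05 s.
2. then the far vent is pressed down with the held key (value of joint vent_far above 0.003 m and contact force between key and keeper above 0.5 N and contact force between the fingers and key above 1 N), for 0.05 s.
3. then the lid is broken free of its seal with the held key (value of joint lid above 0.11 rad and contact force between key and keeper above 0.2 N and contact force between the fingers and key above 1 N), for 0.1 s.
At the end, for the whole second after the job is handed in: The lid stands still 0.11 to 0.34 rad open (front edge about 12 to 35 mm up), its bail in the hook of the key (seat within 25 mm of the bail), the key gripped, no part of the robot touching the keeper; the three bystanders within 30 mm of where they stood (value of joint lid between 0.11 and 0.34 rad and velocity of joint lid between -0.1 and 0.1 rad/s and contact force between key and keeper above 0.3 N and distance between hook and bail below 0.025 m and contact force between the fingers and key above 1 N and contact force between each of the fingers, the arm and keeper below 0.5 N and distance of each of spice, jam, mug from where it was at the start of the episode below 0.03 m); the arm keeps its last pose, push and grip.
It fails at once if the lid is flung wide open (past 0.6 rad) (value of joint lid above 0.6 rad).
It fails at once if the hand or arm itself touches the keeper (contact force between any of the fingers, the arm and keeper above 2 N).
It fails at once if a bystander is moved or tipped (distance of any of spice, jam, mug from where it was at the start of the episode above 0.03 m or angle between any of spice, jam, mug's own z axis and vertical above 0.3 rad).
It also fails if it takes over 51 s, if anything falls off the work surface, if the arm or the gripper's body presses on something with over 40 N, if the wrist force passes 120 N, or if a joint passes its speed limit or range.

## Working session

There is one attempt and no reset: what is moved stays moved. The work goes in short steps, each a Python script; the robot and the scene stay as the last script left them, time stands still between calls to the robot, and variables do not carry over. Pictures are saved under pics/ and viewed, at most 10 in all, crops included, and the job is handed in when it is done.

```bash
ls; mkdir -p pics
python3 - <<'E'
from rig import arm
import cv2,numpy as np
for n in("scene","top","wrist"):
    i=arm.camera_info(n); print(n,i); cv2.imwrite(f"pics/{n}0.png",arm.read_camera(n))
s=arm.state(); print(s); print(arm.tcp_to_grasp)
E
```

```text
pics
rig.py
scene {'camera_matrix': array([[353.39945907,   0.        , 257.16999622],
       [  0.        , 353.39945907, 187.03953125],
       [  0.        ,   0.        ,   1.        ]]), 'k1': -0.03512330140340133, 'xyz': array([-0.08820147, -0.34192108,  0.76446244]), 'rotation': array([ 45.06973973,   0.74077831, -64.16156061])}
top {'camera_matrix': array([[401.49204762,   0.        , 252.92503684],
       [  0.        , 401.49204762, 185.50829611],
       [  0.        ,   0.        ,   1.        ]]), 'k1': -0.11804135877391003, 'xyz': array([ 0.31518587, -0.03789152,  1.40768203]), 'rotation': array([  9.52992136,   0.22559243, -90.59851156])}
wrist {'camera_matrix': array([[271.40950285,   0.        , 255.48997074],
       [  0.        , 271.40950285, 190.94333614],
       [  0.        ,   0.        ,   1.        ]]), 'k1': -0.039468961930795084, 'tool_from_camera': array([[-1.74962717e-03,  9.60621235e-01,  2.77855684e-01,
         7.61389414e-02],
       [ 9.99997417e-01,  1.27755871e-03,  1.88001415e-03,
         5.35800316e-04],
       [ 1.45100457e-03,  2.77858256e-01, -9.60620989e-01,
        -1.61259176e-01],
       [ 0.00000000e+00,  0.00000000e+00,  0.00000000e+00,
         1.00000000e+00]])}
{'time': 0.15, 'joints': array([-72.93215133,  26.88867938,  -2.78596467,  87.85646281,
         1.38108165,  65.37540873,  -4.71472613]), 'qd': array([ 0.01258429, -0.10798111,  0.0706957 , -0.28174971,  0.05669046,
       -0.00910232, -0.09015532]), 'joint_torque': array([ 7.96891982e-04, -5.08426237e+01, -8.05469044e-02, -2.36416537e+01,
       -6.13088650e-02,  3.57125199e-02,  1.02286469e-04]), 'tcp_pos': array([0.21650139, 0.63886376, 0.22172857]), 'ee_rot': array([-1.79913027e+02,  2.16194224e-03,  1.61280049e+02]), 'wrist_force': array([0.05253041, 0.21479119, 0.63589801]), 'wrist_torque': array([-0.02126693,  0.03559095,  0.0235325 ]), 'grasp_force': 0.0, 'opening': 0.08704660759363571}
-0.0187
```

View pics/scene0.png

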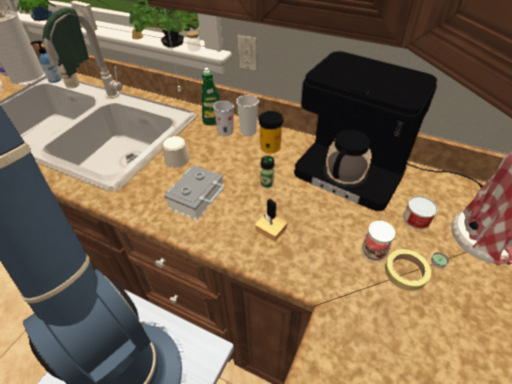

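View pics/top0.png

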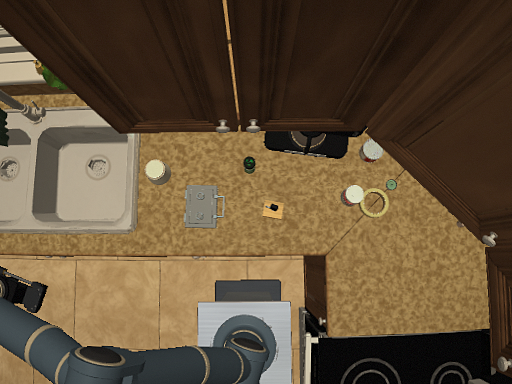

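The scene view shows the keeper at (195,190), the stand at (270,225) with the black key handle at (271,208), the spice jar at (267,172), the mug at (175,150) and the jam jar at (378,240). In the top view the keeper is at (201,206), its bail at (220,206), the stand at (272,210), the spice jar at (249,163) and the mug at (157,171).

```bash
cat > h.py <<'E'
import numpy as np,cv2
from scipy.spatial.transform import Rotation as R
from rig import arm
def cam(name,st=None):
    i=arm.camera_info(name)
    if name=="wrist":
        st=st or arm.state(); T=i["tool_from_camera"]; Rt=R.from_euler("xyz",st["ee_rot"],degrees=True).as_matrix()
        return i,Rt@T[:3,:3],Rt@T[:3,3]+st["tcp_pos"]
    return i,R.from_euler("xyz",i["rotation"],degrees=True).as_matrix(),np.array(i["xyz"])
def ray(c,uv):
    i,Rc,o=c
    p=cv2.undistortPoints(np.array(uv,float).reshape(1,1,2),i["camera_matrix"],np.array([i["k1"],0,0,0,0.]))[0,0]
    return o,Rc@np.array([p[0],-p[1],-1])
def onplane(c,uv,z):
    o,d=ray(c,uv); return o+d*(z-o[2])/d[2]
def proj(c,P):
    i,Rc,o=c; q=Rc.T@(np.array(P)-o)
    return cv2.projectPoints(np.array([[q[0],-q[1],-q[2]]]),np.zeros(3),np.zeros(3),i["camera_matrix"],np.array([i["k1"],0,0,0,0.]))[0][0,0]
E
python3 - <<'E'
from h import *
c=cam("top")
for n,uv,z in[("keeper",(201,206),.059),("bail",(220,206),.058),("stand",(272,210),.026),("keytop",(274,207),.113),("spice",(249,163),.105),("mug",(157,171),.072),("jam",(354,194),.094),("c1",(187,185),.059),("c2",(186,226),.059),("c3",(216,186),.059),("c4",(216,228),.059)]: print(n,onplane(c,uv,z).round(3))
c=cam("scene")
for n,uv,z in[("stand",(270,226),.026),("keeper",(195,188),.059)]: print(n,onplane(c,uv,z).round(3))
im=cv2.imread("pics/top0.png")[130:240,130:310]; cv2.imwrite("pics/t1.png",cv2.resize(im,None,fx=4,fy=4,interpolation=cv2.INTER_CUBIC))
for y in(160,-20,70,110,-110): 
  for p in((.45,-.05,.4),(.47,.02,.42)): print(y,p,arm.ik(p,[180,0,y]))
E
```

```text
keeper [0.473 0.142 0.059]
bail [0.473 0.077 0.058]
stand [ 0.461 -0.1    0.026]
keytop [ 0.461 -0.103  0.113]
spice [ 0.61  -0.023  0.105]
mug [0.593 0.293 0.072]
jam [ 0.503 -0.371  0.094]
c1 [0.546 0.19  0.059]
c2 [0.406 0.192 0.059]
c3 [0.541 0.091 0.059]
c4 [0.398 0.09  0.059]
stand [ 0.456 -0.106  0.026]
keeper [0.466 0.132 0.059]
160 (0.45, -0.05, 0.4) [-39.96363232  -3.74575404  39.26397665 102.19289865   2.40111805
  80.71687819  68.85276426]
160 (0.47, 0.02, 0.42) [-38.01169497  -0.97926041  30.35551416  97.84757329   0.49858383
  82.9977202   62.27938654]
-20 (0.45, -0.05, 0.4) [ 2.60509371e+01  1.90738310e-01 -2.48271826e+01  9.93334661e+01
  8.12027809e-02  8.04934332e+01 -1.08789536e+02]
-20 (0.47, 0.02, 0.42) [-1.55962672e+01  1.65845567e-01  8.07578700e+00  9.68650259e+01
 -2.34748647e-02  8.29707738e+01 -1.17517641e+02]
70 (0.45, -0.05, 0.4) [-44.27867516  -4.23739411  43.18443288 102.32857297   2.93645562
  80.77570062 -21.64361044]
70 (0.47, 0.02, 0.42) [-44.04985816  -1.35514806  36.25462078  98.07647972   0.80734058
  83.0170652  -27.90103802]
110 (0.45, -0.05, 0.4) [-41.38997196  -3.90018413  40.56827218 102.23899893   2.56890474
  80.73479863  18.69880628]
110 (0.47, 0.02, 0.42) [-41.38423246  -1.18332092  33.65775745  97.97778055   0.66071502
  83.00767531  12.18745115]
-110 (0.45, -0.05, 0.4) None
-110 (0.47, 0.02, 0.42) [-30.30417452  -0.55469687  22.75147649  97.52998456   0.21613722
  82.98160374 152.41993485]
```

View pics/t1.png

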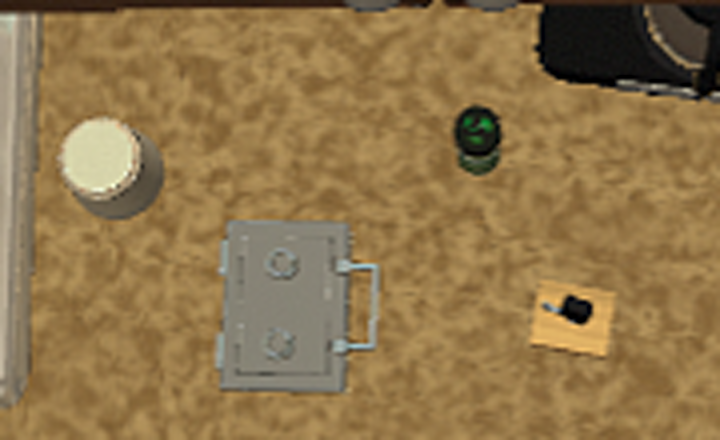

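The crop shows the keeper square to the world, with its bail on the right, two round vents, and the key with its hook to the left. I'll take close wrist views over the stand and the keeper.

Run:
```python
from h import *
arm.line_to([.217,.639,.33])
for k,(p) in enumerate([(.47,.17,.30),(.46,-.06,.28)]):
    arm.move_pose(p,[180,0,90]); arm.dwell(.4)
    s=arm.state(); im=arm.read_camera("wrist"); cv2.imwrite(f"pics/w{k}.png",im)
    np.save(f"w{k}.npy",np.r_[s["tcp_pos"],s["ee_rot"]]); print(s["time"],s["tcp_pos"],s["ee_rot"],s["joints"].round(1))
a=cv2.imread("pics/w0.png");b=cv2.imread("pics/w1.png")
```

```text
3.3417 [0.46999227 0.17015697 0.29997842] [-1.79997993e+02  2.17119382e-03  9.00157628e+01] [-46.7   6.3  24.4 106.2  -2.8  68.1 -21.4]
4.7083 [ 0.46014987 -0.05946206  0.27996614] [-1.79995009e+02  6.33239813e-03  9.00620831e+01] [-31.8   3.1  36.1 112.4  -2.   65.1   5.1]
```

View pics/w0.png

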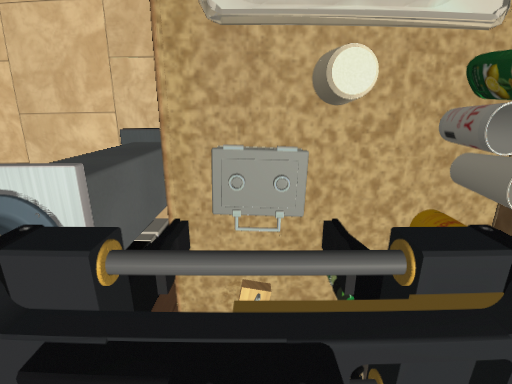

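View pics/w1.png

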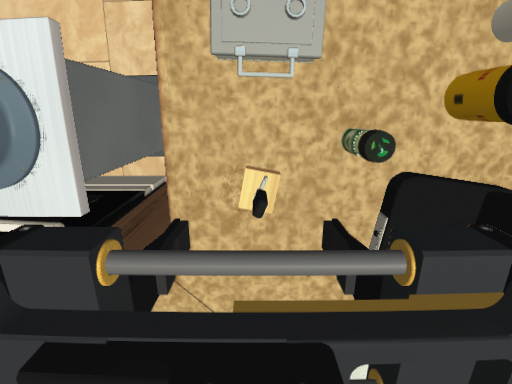

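w0 shows the lid at about (212–308, 148–216), the vents at (237,183) and (282,184), and the bail bar near row 230. w1 shows the stand at about (260,190), the key handle at (260,203) and its hook at about (264,182). Now to measure.

Run:
```python
from h import *
def wc(k):
    v=np.load(f"w{k}.npy"); return cam("wrist",dict(tcp_pos=v[:3],ee_rot=v[3:]))
a=cv2.imread("pics/w0.png");b=cv2.imread("pics/w1.png")
c0,c1=wc(0),wc(1)
# lid
hsv=cv2.cvtColor(a,cv2.COLOR_BGR2HSV); m=((hsv[...,1]<45)&(hsv[...,2]>85)&(hsv[...,2]<200)).astype(np.uint8); m[:120]=0;m[222:]=0;m[:,:190]=0;m[:,325:]=0
m=cv2.morphologyEx(m,cv2.MORPH_OPEN,np.ones((9,9)))
cs=max(cv2.findContours(m,0,2)[0],key=cv2.contourArea)
P=np.array([onplane(c0,p[0],.059)[:2] for p in cs],np.float32)
(r,sz,an)=cv2.minAreaRect(P); print("lid",r,sz,an)
g=cv2.cvtColor(a,cv2.COLOR_BGR2GRAY); G=cv2.resize(g[140:240,200:320],None,fx=4,fy=4,interpolation=cv2.INTER_CUBIC)
ci=cv2.HoughCircles(G,cv2.HOUGH_GRADIENT,1,100,param1=120,param2=20,minRadius=20,maxRadius=45)
for x,y,rr in ci[0]: 
    uv=((x+.5)/4-.5+200,(y+.5)/4-.5+140); print("circ",uv,rr/4,onplane(c0,uv,.069).round(4))
# bail rows: per column strongest bright row
for u in(240,250,258,266,276):
    col=g[222:240,u].astype(int); print("bail",u,col.tolist())
# stand
hsv=cv2.cvtColor(b,cv2.COLOR_BGR2HSV)[150:225,225:295]
print(hsv[25,28],hsv[40,45],hsv[5,5],hsv[60,60])
A=cv2.resize(a[140:240,200:320],(600,500),interpolation=cv2.INTER_CUBIC);B=cv2.resize(b[160:225,225:295],(200*2,186*2),interpolation=cv2.INTER_CUBIC)
A=cv2.resize(A,(446,372)); cv2.imwrite("pics/z.png",np.hstack([A[:,:390],B]))
```

```text
lid (0.47506630420684814, 0.14447933435440063) (0.10989408195018768, 0.1437193751335144) 87.91188049316406
circ (np.float32(281.5), np.float32(184.0)) 8.1 [0.5088 0.1436 0.069 ]
circ (np.float32(236.0), np.float32(180.75)) 8.25 [0.441  0.1487 0.069 ]
bail 240 [136, 140, 144, 149, 140, 139, 166, 179, 165, 156, 161, 162, 159, 156, 148, 138, 133, 134]
bail 250 [137, 135, 131, 130, 131, 129, 155, 177, 164, 153, 152, 143, 143, 150, 153, 153, 155, 158]
bail 258 [129, 133, 141, 148, 153, 132, 145, 174, 169, 151, 137, 132, 134, 140, 145, 148, 149, 149]
bail 266 [155, 160, 157, 155, 154, 127, 137, 170, 177, 164, 152, 153, 149, 144, 146, 155, 156, 155]
bail 276 [134, 128, 125, 125, 128, 108, 125, 166, 179, 156, 144, 153, 152, 147, 145, 145, 147, 149]
[ 23 108 249] [ 21 117 237] [ 19 114 192] [ 19 118 183]
```

View pics/z.png

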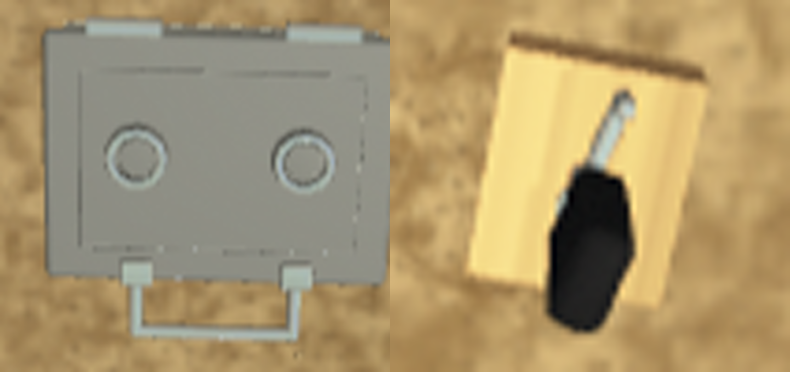

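Run:
```python
from h import *
def wc(k):
    v=np.load(f"w{k}.npy"); return cam("wrist",dict(tcp_pos=v[:3],ee_rot=v[3:]))
c0,c1=wc(0),wc(1)
for uv in[(236.6,182.5),(281.8,183.3)]: print("vent",onplane(c0,uv,.069))
for uv in[(240,229.3),(276,230.0)]: print("bail",onplane(c0,uv,.058+.002))
q=np.array([(118,48),(316,82),(270,305),(78,272)])/5.714+[225,160]
Q=np.array([onplane(c1,u,.026) for u in q]); print(Q.round(4)); C=Q.mean(0); print("stand",C)
d=[Q[1]-Q[0],Q[2]-Q[3],Q[0]-Q[3],Q[1]-Q[2]]; print([(round(np.linalg.norm(x),4),round(np.degrees(np.arctan2(x[1],x[0])),1)) for x in d])
h=onplane(c1,(266,177.2),.045); e=h-C; print("hookend",h,np.hypot(*e[:2]),np.degrees(np.arctan2(e[1],e[0])))
# predicted key outline checked against picture
an=np.arctan2(e[1],e[0]); ux=np.array([np.cos(an),np.sin(an),0]); uy=np.array([-ux[1],ux[0],0])
for z in(.055,.113):
  for sx,sy in((1,1),(1,-1),(-1,-1),(-1,1)):
    p=C*[1,1,0]+ux*.013*sx+uy*.007*sy+[0,0,z]; print(z,(proj(c1,p)-[225,160])*5.714+[390,0])
# top-cam stand check
b=cv2.imread("pics/top0.png"); hs=cv2.cvtColor(b,cv2.COLOR_BGR2HSV)[185:235,250:300]; m=((hs[...,2]>215)&(hs[...,1]>60)).astype(np.uint8)
cs=max(cv2.findContours(m,0,2)[0],key=cv2.contourArea); r=cv2.minAreaRect(cs); print("top",r,onplane(cam("top"),np.array(r[0])+[250,185],.026))
```

```text
vent [0.4417956  0.14605414 0.069     ]
vent [0.50925556 0.1447164  0.069     ]
bail [0.44497259 0.06616505 0.06      ]
bail [0.50283834 0.06483712 0.06      ]
[[ 0.4448 -0.0669  0.026 ]
 [ 0.499  -0.0764  0.026 ]
 [ 0.4875 -0.1416  0.026 ]
 [ 0.4328 -0.1315  0.026 ]]
stand [ 0.46603207 -0.1040904   0.026     ]
[(np.float64(0.055), np.float64(-10.0)), (np.float64(0.0556), np.float64(-10.4)), (np.float64(0.0658), np.float64(79.4)), (np.float64(0.0662), np.float64(80.0))]
hookend [ 0.47588978 -0.07646914  0.045     ] 0.029327609622229994 70.35909630348556
0.055 [578.46185556 156.34244034]
0.055 [629.29956162 173.80936479]
0.055 [595.11741554 263.10157508]
0.055 [545.02214195 246.22105594]
0.113 [580.86892876 225.69690215]
0.113 [639.86960827 245.70117186]
0.113 [600.08449087 347.63318164]
0.113 [542.09383795 328.41545255]
top ((22.445945739746094, 25.824321746826172), (18.248287200927734, 11.672327995300293), 9.462321281433105) [ 0.4577554  -0.10138739  0.026     ]
```

Run:
```python
from h import *
v=np.load("w1.npy"); c1=cam("wrist",dict(tcp_pos=v[:3],ee_rot=v[3:]))
b=cv2.imread("pics/w1.png",0)
rows=[]
for u in(250,258,266,274,282):
    col=b[66:84,u].astype(int); rows.append(66+int(col.argmax()))
print(rows,[onplane(c1,(u,r),.06).round(4) for u,r in zip((250,266,282),rows[::2])])
x,y=.467,-.103; rot=[180,0,74]
arm.move_pose([x,y,.20],rot)
arm.line_to([x,y,.0665],.1)
arm.dwell(.2); f0=arm.state()
arm.move_gripper(0.0)
arm.dwell(.2); s=arm.state(); print(s["opening"],s["grasp_force"],s["wrist_force"].round(2),f0["wrist_force"].round(2),s["tcp_pos"])
arm.line_to([x,y,.19],.08); arm.dwell(.3)
s=arm.state(); im=arm.read_camera("wrist"); print(s["time"],s["opening"],s["grasp_force"],s["wrist_force"].round(2),s["tcp_pos"],s["ee_rot"])
np.save("w2.npy",np.r_[s["tcp_pos"],s["ee_rot"]]); cv2.imwrite("pics/w2.png",im)
cv2.imwrite("pics/w2c.png",cv2.resize(im[150:260,180:330],None,fx=5,fy=5,interpolation=cv2.INTER_CUBIC))
c=cam("wrist",s); Rt=R.from_euler("xyz",s["ee_rot"],degrees=True).as_matrix()
for n,p in[("tip",(0,0,.0573)),("hookend",(.026,0,.0213)),("hookend-",(-.026,0,.0213)),("elbow",(.026,0,.0353))]: print(n,(proj(c,s["tcp_pos"]+Rt@np.array(p))-[180,150])*5)
```

```text
[73, 74, 74, 74, 75] [array([0.4531, 0.067 , 0.06  ]), array([0.474 , 0.0658, 0.06  ]), array([0.495 , 0.0646, 0.06  ])]
0.013879679190006254 29.973083840450272 [-1.9   0.43  1.87] [-0.21  0.35 -0.96] [ 0.46658227 -0.10288482  0.0664328 ]
10.25 0.013710172187756303 29.978963846806437 [-0.06  0.43 -1.29] [ 0.46691546 -0.103046    0.18985819] [-1.79981006e+02  1.26549410e-02  7.39951075e+01]
tip [378.17479935 278.71950876]
hookend [378.25454814 187.92374305]
hookend- [378.79920595 520.90466032]
elbow [378.11220406 162.96964002]
```

View pics/w2c.png

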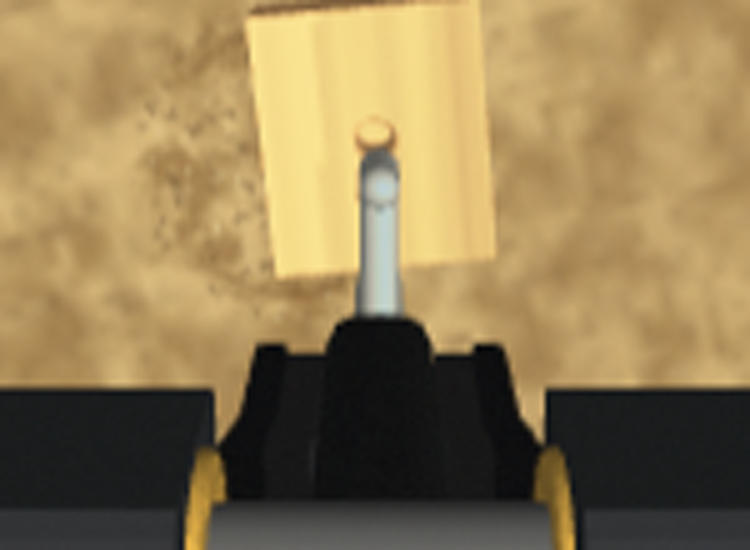

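The hook end is at (380,185) in the crop and was predicted at (378,188), so the key sits as intended. Next I'll press the vents, stepping down under force control.

```bash
cat >> h.py <<'E'
TIP=.0573
def press(x,y,rot=None):
    arm.line_to([x,y,TIP+.085],.15,rotation=rot); arm.dwell(.3)
    f0=arm.state()["wrist_force"]
    arm.line_to([x,y,TIP+.0665],.04)
    for z in np.arange(.0655,.0565,-.001):
        arm.line_to([x,y,TIP+z],.02); arm.dwell(.1); s=arm.state(); f=s["wrist_force"]-f0
        print(round(z,4),f.round(1),s["tcp_pos"].round(4),round(s["grasp_force"],1))
        if abs(f[2])>9 or np.hypot(*f[:2])>6: break
    arm.dwell(.2)
E
python3 - <<'E'
from h import *
arm.move_pose([.4418,.1456,.17],[180,0,88.3])
press(.4418,.1456)
print(arm.state()["time"])
E
```

```text
0.0655 [-0.8 -0.5  0.8] [0.4419 0.1457 0.1229] 30.0
0.0645 [-0.4  0.3  1.9] [0.442  0.1457 0.1219] 30.0
0.0635 [-0.   0.2  0.9] [0.442  0.1457 0.1209] 30.0
0.0625 [-0.   0.1  3.1] [0.442  0.1457 0.1199] 30.0
0.0615 [0.3 0.8 3.2] [0.442  0.1457 0.1189] 30.0
0.0605 [0.3 0.1 4.8] [0.442  0.1457 0.1179] 30.0
0.0595 [-1.6 -0.1 11.5] [0.4421 0.1457 0.1176] 30.0
15.1833
```

The near vent bottomed at the expected height. Now the far one.

Run:
```python
from h import *
arm.line_to([.4418,.1456,TIP+.085],.08)
press(.5093,.1447)
arm.line_to([.5093,.1447,TIP+.10],.1); arm.dwell(.2)
s=arm.state(); im=arm.read_camera("wrist"); print(s["time"],s["opening"],s["wrist_force"])
cv2.imwrite("pics/w3.png",im)
c=cam("wrist",s); Rt=R.from_euler("xyz",s["ee_rot"],degrees=True).as_matrix()
print(proj(c,s["tcp_pos"]+Rt@np.array((.026,0,.0213))))
for p in((.4735,.0657,.06),(.445,.0662,.06),(.503,.0648,.06)):print(proj(c,p))
B=cv2.resize(im[120:260,180:330],None,fx=4,fy=4,interpolation=cv2.INTER_CUBIC); cv2.imwrite("pics/w3c.png",B)
```

```text
0.0655 [-0.6 -0.4  0.7] [0.5094 0.1447 0.1229] 30.0
0.0645 [ 1.  -0.2  0.6] [0.5095 0.1448 0.122 ] 30.0
0.0635 [0.4 1.2 1.2] [0.5095 0.1448 0.1209] 30.0
0.0625 [0.4 0.7 2.1] [0.5095 0.1448 0.1199] 30.0
0.0615 [-0.2  0.6  2.4] [0.5095 0.1447 0.1189] 30.0
0.0605 [-0.1  1.   4.3] [0.5095 0.1448 0.1179] 30.0
0.0595 [-0.8  0.5 10.2] [0.5096 0.1447 0.1176] 30.0
20.575 0.013520978759735545 [ 0.02902531 -0.26928925 -1.05456884]
[255.55300196 187.57930031]
[225.33174051 263.6918268 ]
[198.95135969 263.90911704]
[252.74958176 263.72085264]
```

View pics/w3c.png

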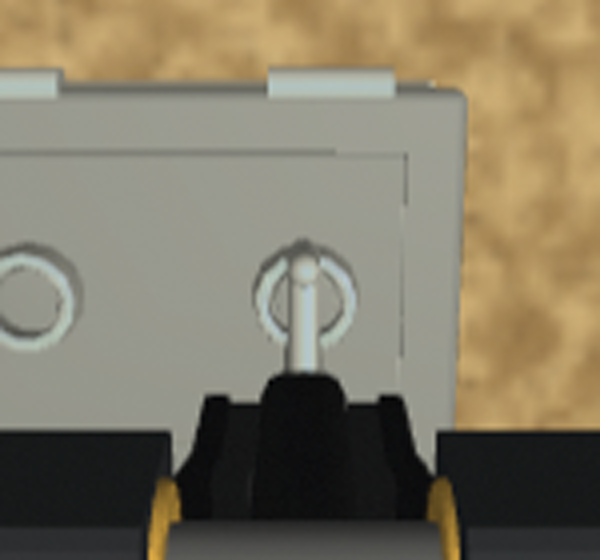

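Both vents are clear and the tip is centred over the far one. Now I'll hook the bail from underneath.

Run:
```python
from h import *
x=.4735
arm.line_to([x,.018,TIP+.10],.15); arm.line_to([x,.018,TIP+.012],.12)
arm.dwell(.2); f0=arm.state()["wrist_force"]; print("f0",f0)
arm.line_to([x,.0522,TIP+.012],.05); arm.dwell(.2); s=arm.state(); print("under",(s["wrist_force"]-f0).round(1),s["time"])
for z in np.arange(.026,.0571,.002):
    arm.line_to([x,.0522,TIP+z],.025); arm.dwell(.05); s=arm.state(); f=s["wrist_force"]-f0
    print(round(z,3),f.round(1),round(s["tcp_pos"][2]-TIP,4),round(s["opening"],4))
    if abs(f[2])>30 or np.hypot(*f[:2])>12: print("stop"); break
arm.dwell(.4); s=arm.state(); print((s["wrist_force"]-f0).round(2),s["time"],s["grasp_force"],s["opening"])
im=arm.read_camera("wrist"); sc=arm.read_camera("scene")
cv2.imwrite("pics/e.png",np.hstack([cv2.resize(im[100:260,160:340],(394,350),interpolation=cv2.INTER_CUBIC),cv2.resize(sc[120:260,140:300],(400,350),interpolation=cv2.INTER_CUBIC)]))
```

```text
f0 [-0.61726828 -0.4066738  -1.28038066]
under [ 1.4 -5.9  0.6] 23.7667
0.026 [ 0.6  0.7 -0.6] 0.026 0.0139
0.028 [ 0.7  0.4 -0.3] 0.028 0.0139
0.03 [ 0.1  1.1 -0.2] 0.0301 0.014
0.032 [ 0.9 -0.6 -2.5] 0.0318 0.0143
0.034 [ 0.2  0.4 -3.8] 0.0339 0.0137
0.036 [0.2 0.7 1.4] 0.0366 0.0137
0.038 [ 0.7  1.4 -0.7] 0.0382 0.0139
0.04 [ 0.3  0.  -0.3] 0.0399 0.0136
0.042 [ 0.7  1.4 -1.8] 0.042 0.0141
0.044 [ 0.4  0.9 -0.2] 0.0441 0.0142
0.046 [1.3 1.2 0.1] 0.0461 0.0137
0.048 [ 0.5  1.3 -0.7] 0.0481 0.0137
0.05 [ 0.2  1.2 -1.8] 0.0501 0.0139
0.052 [ 0.3  1.  -0.4] 0.0521 0.0138
0.054 [ 0.1  0.8 -1.5] 0.0541 0.0137
0.056 [ 0.6  1.3 -0.8] 0.0561 0.0137
[ 0.24  0.34 -1.53] 29.425 29.987721825018525 0.013786679780704516
```

View pics/e.png

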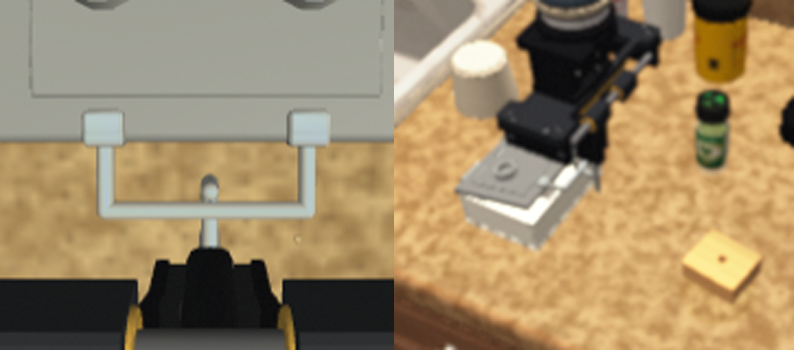

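The wrist view shows the bail bar lying across the hook at about (208,210). The scene view shows the lid slightly raised and the bystanders in place. From the bail's apparent size it sits about 82 mm high, a lift of about 24 mm or 0.18 rad, and the load is steady at about 1.5 N.

```bash
python3 -c "
from rig import arm
print(arm.hand_in())"
```

```text
the job is handed in; nothing more can be done
None
```

The job is handed in, with no verdict returned: both vents were pressed to their stops, near then far, the seal is broken, and the lid hangs on the key's hook about 0.18 rad open (about 2 cm, estimated from the wrist picture), key still gripped and the spice jar and mug in place (never went near the jam jar, outside the last picture).

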